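Sort the cells and the bike light on the wardrobe shelf

TASK

Tidy the things standing about on the wardrobe shelf: put both AA cells into the aluminium bowl, lay both button cells flat and side by side (not one on the other) on the floor of the silicone tray, and lay the bicycle rear light flat, lens up, in the deeper half of the open blue case. Leave the vase and the tube lamp where they are.

Things in the scene. Friction and masses are not known exactly. Their poses are not given: they have to be found in the camera images.
- aa1: One AA cell standing on end on the shelf, a slim round cylinder 14.5 mm in diameter and 50.5 mm tall (black sleeve, copper-coloured top band, small steel nub on top), about 24 g. Origin at its centre, 25 mm above the surface it stands on; z along its length. Round, so it may be gripped at any yaw. The two AA cells are alike.
- aa2: The other AA cell standing on end on the shelf, a slim round cylinder 14.5 mm in diameter and 50.5 mm tall (black sleeve, copper-coloured top band, small steel nub on top), about 24 g. Origin at its centre, 25 mm above the surface it stands on; z along its length. Round, so it may be gripped at any yaw.
- coin1: One thick button cell lying flat on the shelf, a plain steel disc with a dark face, 24.5 mm in diameter and 8 mm thick, 12 g. Origin at its centre, 4 mm above the surface it lies on; z along its axis. Round, so it may be gripped at any yaw; low, so the fingertips must go down to within 2 to 3 mm of the surface. The two button cells are alike.
- coin2: The other thick button cell lying flat on the shelf, a plain steel disc with a dark face, 24.5 mm in diameter and 8 mm thick, 12 g. Origin at its centre, 4 mm above the surface it lies on; z along its axis. Round, so it may be gripped at any yaw; low, so the fingertips must go down to within 2 to 3 mm of the surface.
- light: Bicycle rear light lying on its back, red lens facing up: a rounded block 56 mm long (its x), 36 mm wide (its y, the width to grip) and 28 mm high; the lower 18 mm is a black housing, the upper 10 mm the red lens, 2 mm narrower on each side. About 60 g. Origin at the centre of its underside, z up through the lens.
- bowl: Round aluminium bowl, empty, fixed on the shelf: rim 140 mm in outer diameter and 45 mm above the shelf, wall 3 mm, flat inner floor 4 mm above the shelf and about 80 mm across, sides flaring outwards. Origin at the centre of its underside, on the shelf. An AA cell stood in it may stay standing or topple over inside it; either is fine.
- tray: Low grey silicone tray, empty, fixed on the shelf: 96 mm (its x) by 130 mm (its y), 12 mm high, walls and floor 4 mm thick, so the inside is 88 by 122 mm with its floor 4 mm above the shelf. Origin at the centre of its underside, on the shelf; z up. It has room for both button cells side by side along its y.
- case: Blue plastic case, empty, fixed. Its deeper half is 110 mm (its x) by 150 mm (its y), 30 mm high, walls and floor 4 mm (inside 102 by 142 mm, floor 4 mm above the shelf), with a black latch tab on its -x side. Its lid, equal but only 10 mm high, lies folded back flat on the shelf on the +x side and does not move. Origin: centre of the underside of the deeper half, on the shelf; z up.
- vase: Bystander: empty white ceramic bud vase standing loose on the shelf, 125 mm tall, 70 mm in diameter at the belly. Origin at the centre of its underside.
- lamp: Bystander: frosted tube lamp lying loose on the shelf, a white tube 30 mm in diameter with square aluminium end blocks, 156 mm long (its x), 36 mm wide and 36 mm high. Origin at the centre of its underside.

How it is judged:
At the end, for the whole second after the job is handed in: AA cells in the bowl (centres within 58 mm of its axis, under 45 mm high); button cells in the tray (centres within 40 mm in x, 57 mm in y, under 11 mm high) and light in the case's deeper half (45, 65 mm; underside under 9 mm), each level within 0.15 rad, lens up; all released, under 0.02 m/s (horizontal distance between each of aa1, aa2 and bowl below 0.058 m and z of each of aa1, aa2 in the frame of bowl below 0.045 m and x of coin1 in the frame of tray between -0.04 and 0.04 m and y of coin1 in the frame of tray between -0.057 and 0.057 m and z of each of coin1, coin2 in the frame of tray below 0.011 m and angle between the z axis of each of coin1, coin2 and the z axis of tray, either way round below 0.15 rad and x of coin2 in the frame of tray between -0.04 and 0.04 m and y of coin2 in the frame of tray between -0.057 and 0.057 m and x of light in the frame of case between -0.045 and 0.045 m and y of light in the frame of case between -0.065 and 0.065 m and z of light in the frame of case below 0.009 m and angle between light's own z axis and vertical below 0.15 rad and linear speed of each of aa1, aa2, coin1, coin2, light below 0.02 m/s); the robot touches nothing.
It fails at once if the vase is shifted more than 20 mm or tipped (distance of vase from where it was at the start of the episode above 0.02 m or angle between vase's own z axis and vertical above 0.3 rad).
It fails at once if the tube lamp is shifted more than 20 mm (distance of lamp from where it was at the start of the episode above 0.02 m).
It also fails if it takes over 115 s, if anything falls off the work surface, if the arm or the gripper's body presses on something with over 40 N, if the wrist force passes 120 N, or if a joint passes its speed limit or range.

ROBOT

A 7-joint arm with a two-finger parallel gripper is mounted at the origin on the work surface. World frame = base frame: x ahead of the robot, y to its left, z up, the work surface at z = 0. Lengths are in m, angles in rad, forces in N, time in s.
With the tool pointing down it reaches from about 0.425 to 0.95 m from the base axis. Payload 4.7 kg.
Tool frame: the origin (TCP) lies on the centre line of the jaws, within the pads' length; the fingertips stand robot.nose_length ahead of it and the grasp point (between the pads) lies 8 mm behind it (robot.nose_length is the distance from the TCP to the fingertips, in m); z points along the fingers, y is the line along which they close (so a half turn about z gives the same grasp; the last joint's range is limited). The gripper opens to 85 mm and grips with 20 to 120 N. Pads are 22 mm wide; open, the fingers measure 114 mm over their backs; the gripper's body (76 mm by 85 mm) begins 54 mm behind the grasp point. The pads swing forward as they close: fully open they stand 13 mm farther back than shut.
Start: joints at [1.127, 0.469, -0.049, 1.532, 0.024, 1.141, -0.082], TCP at [0.272, -0.618, 0.242] pointing down, gripper open.
Joint ranges: [-2.59, 2.59], [-0.33, 1.99], [-1.39, 1.29], [0.1, 2.45], [-1.04, 4.18], [0.21, 1.99], [-2.66, 2.66]. Speed limits (rad/s): [2.57, 2.57, 3.14, 3.14, 3.14, 3.14, 3.14].

INTERFACE

Orientations are given as [roll, pitch, yaw] about the fixed x, y, z axes, in that order (R = Rz(yaw) Ry(pitch) Rx(roll)).
In Python, from plant import robot gives the robot as it stands. Calls block until the motion is done:
- robot.goto(position, orientation): joint-space move of the TCP to a pose.
- robot.move_straight(position, vel=0.15, attitude=None, contact_N=None): straight line of the TCP; attitude=None keeps the orientation; vel is the mean speed in m/s. With contact_N (N) it stops when the force on the tool has changed by that much, and returns True; else False.
- robot.move_joints(angles): joint-space move.
- robot.grip(opening, strength=None): opening from 0.0 (shut) to 1.0 (fully open); strength is the grip in N (None keeps the last); returns when the fingers have stopped.
- robot.sleep(seconds).
- robot.inverse_kinematics(position, orientation): joint angles nearest the present ones, or None.
- robot.sense(): the state.
- robot.grab_frame(name): name is "scene" or "side" or "wrist"; returns a dict with "image" (400x640x3 uint8, red, green, blue), "range_z" (400x640 float32, m along the optical axis (not along the pixel's ray), 0 where there is no reading), "fx", "fy", "cx", "cy" (pixels), "dist_coeffs" ([k1, k2, p1, p2, k3] as OpenCV has them; the pictures are not rectified), "R" (3x3) and "t" (3): a world point X has camera coordinates R X + t. Camera axes: x right, y down, z forward; pixel columns grow to the right and rows downward; lengths in m; the calibration is good to about 2 mm. A picture is of the moment at which its call begins.
A pose or a line that the arm cannot do raises robot.IKError and nothing moves.
- robot.close_job(): hands the job in; it is judged then, once.
The state is a dict: "t": time; "joint_pos": joint angles; "joint_velocities": joint speeds; "effort": joint torques, N m; "tcp_pos": TCP position; "tcp_rot": TCP orientation; "wrist_force": force on the tool from outside, world axes, zero at the start; "torque": the same for the moment, N m; "opening": opening from 0.0 (shut) to 1.0 (fully open); "gripper_force": force on a finger pad.
Only numpy, scipy, OpenCV 4.12 (cv2) and the standard library are available. Lean on these libraries where they do the work, as an engineer would, in place of code of your own. Each camera call takes 0.05 s, during which the arm holds its last target. There are 200 camera calls.

## Working session

There is one attempt and no reset: what is moved stays moved. The work goes in short steps, each a Python script; the robot and the scene stay as the last script left them, time stands still between calls to the robot, and variables do not carry over. Pictures are saved under pics/ and viewed, at most 14 in all, crops included, and the job is handed in when it is done.

```bash
ls; mkdir -p pics
python3 - <<'E'
from plant import robot
import cv2,numpy as np
print(robot.nose_length, robot.sense())
for n in ["scene","side","wrist"]:
    f=robot.grab_frame(n); cv2.imwrite(f"pics/{n}0.png",f["image"][:,:,::-1]); np.savez(f"{n}0.npz",**f)
    print(n,f["fx"],f["fy"],f["cx"],f["cy"],f["dist_coeffs"],np.round(-f["R"].T@f["t"],3).tolist(), np.round(f["R"][2],2), (f["range_z"]>0).mean())
E
```

```text
pics
0.011 {'t': 0.0, 'joint_pos': array([ 1.12713879,  0.46943701, -0.04859598,  1.5337276 ,  0.02408803,
        1.14101503, -0.08227488]), 'joint_velocities': array([ 1.76990060e-04, -8.91369718e-06,  1.81843123e-03, -2.35632482e-04,
        1.96681209e-03,  6.63185851e-04,  7.94813787e-04]), 'effort': array([-6.65404696e-04, -5.10320592e+01, -4.68479621e-02, -2.37716961e+01,
        1.05847765e-02,  7.42447330e-03,  4.69172221e-06]), 'tcp_pos': array([ 0.27178032, -0.61722821,  0.24125015]), 'tcp_rot': array([-3.13959191e+00,  6.43756925e-05,  4.14811014e-01]), 'wrist_force': array([-0.03574432, -0.47742552,  0.28388148]), 'torque': array([-0.05601311,  0.00334544,  0.03206985]), 'gripper_force': 0.0, 'opening': 1.0011062849945909}
scene 481.95821894699236 481.95821894699236 324.91863055514756 204.5246149805241 [-0.08223095  0.          0.          0.          0.        ] [1.369, -0.038, 1.002] [-0.65  0.02 -0.76] 0.99590625
side 400.68172300947725 400.68172300947725 316.4810322584805 194.2396887425639 [-0.06190794  0.          0.          0.          0.        ] [0.058, 0.568, 0.526] [ 0.56 -0.64 -0.52] 0.99591796875
wrist 285.16312766455354 285.16312766455354 319.40411750489056 195.52851999380923 [-0.02038871  0.          0.          0.          0.        ] [0.336, -0.588, 0.373] [-0.26 -0.11 -0.96] 0.995828125
```

View pics/scene0.png

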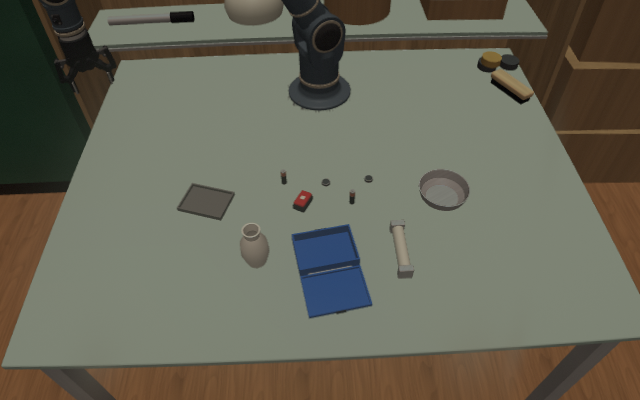

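View pics/side0.png

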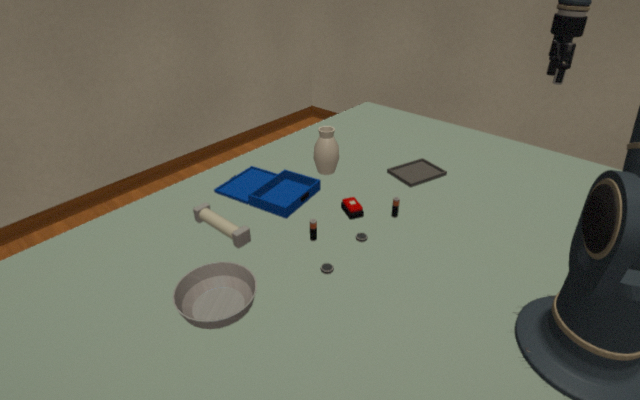

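Scene view: AA cells at (283,177) and (352,197), button cells at (326,182) and (369,179), light (303,201), bowl (444,190), tray (206,201), deep case half (326,250) with its lid toward the camera, vase (255,248), lamp (401,247). The side view shows the same layout, with AAs at (313,230) and (395,208), and coins at (327,268) and (361,237). Next I'll turn both depth images into world clusters.

```bash
cat > h.py <<'E'
import numpy as np,cv2
from scipy import ndimage
def cloud(f):
    K=np.array([[f["fx"],0,f["cx"]],[0,f["fy"],f["cy"]],[0,0,1]],float)
    v,u=np.mgrid[0:400,0:640]
    p=cv2.undistortPoints(np.stack([u,v],-1).reshape(-1,1,2).astype(np.float64),K,np.asarray(f["dist_coeffs"],float)).reshape(400,640,2)
    z=f["range_z"].astype(float); P=np.dstack([p*z[...,None],z])
    W=(P-f["t"])@f["R"]; W[z==0]=np.nan
    return W
def clusters(f,zmin=0.004,box=(0.3,1.0,-0.5,0.5),minpx=12):
    W=cloud(f); 
    m=(W[...,2]>zmin)&(W[...,0]>box[0])&(W[...,0]<box[1])&(W[...,1]>box[2])&(W[...,1]<box[3])&(W[...,2]<.2)
    L,n=ndimage.label(m,np.ones((3,3)))
    out=[]
    for i in range(1,n+1):
        s=L==i
        if s.sum()<minpx: continue
        Q=W[s]; r,c=np.nonzero(s)
        out.append((int(c.mean()),int(r.mean()),Q,f["image"][s]))
    return out,W
def top(Q,d=.004):
    t=np.percentile(Q[:,2],95); return Q[Q[:,2]>t-d],t
E
python3 - <<'E'
from h import *
for n in ["scene","side"]:
    f=dict(np.load(n+"0.npz")); cl,W=clusters(f)
    g=(np.abs(W[...,2])<.02)&(W[...,0]>.4)&(W[...,0]<.9)&(abs(W[...,1])<.4); print(n,"table z",np.median(W[...,2][g]),np.std(W[...,2][g]))
    for u,v,Q,c in cl:
        T,t=top(Q); (a,b),(w,h),an=cv2.minAreaRect((T[:,:2]*1000).astype(np.float32))
        A,Bb=cv2.minAreaRect((Q[:,:2]*1000).astype(np.float32))[:2]
        print((u,v),len(Q),"ztop %.3f"%t,"topmean",np.round(T.mean(0)[:2],3),"toprect",np.round([a,b,w,h,an],0),"all",np.round(A),np.round(Bb),c.mean(0).astype(int))
E
```

```text
scene table z -0.0005322814770759916 0.0033591272927932167
(443, 187) 1304 ztop 0.044 topmean [0.498 0.321] toprect [505. 317. 136. 141.  56.] all [489. 321.] [136. 176.] [99 95 88]
(282, 175) 75 ztop 0.051 topmean [ 0.429 -0.12 ] toprect [ 429. -121.   18.    7.   21.] all [ 426. -120.] [13. 23.] [74 70 62]
(367, 177) 43 ztop 0.012 topmean [0.43  0.121] toprect [431. 121.  23.  17.  82.] all [427. 121.] [23. 24.] [69 70 65]
(325, 181) 44 ztop 0.010 topmean [ 0.437 -0.003] toprect [437.  -2.  19.  22.  47.] all [436.  -2.] [23. 24.] [69 70 65]
(205, 201) 513 ztop 0.013 topmean [ 0.494 -0.332] toprect [ 491. -334.  134.  100.   71.] all [ 489. -333.] [135. 105.] [77 75 68]
(351, 195) 76 ztop 0.050 topmean [0.512 0.066] toprect [512.  67.  11.  15.  84.] all [512.  66.] [14. 16.] [73 69 61]
(302, 200) 282 ztop 0.030 topmean [ 0.511 -0.068] toprect [511. -68.  30.  52.  61.] all [508. -72.] [47. 61.] [99 55 49]
(195, 199) 25 ztop 0.007 topmean [ 0.482 -0.361] toprect [ 483. -364.   38.   12.   47.] all [ 483. -364.] [38. 12.] [87 83 76]
(206, 197) 12 ztop 0.007 topmean [ 0.48  -0.332] t
[... 3161 characters left out ...]
an [0.672 0.18 ] toprect [680. 178. 158.  35.   0.] all [680. 179.] [158.  37.] [127 121 106]
(313, 229) 144 ztop 0.049 topmean [0.508 0.069] toprect [509.  69.  13.  13.  46.] all [509.  70.] [13. 15.] [62 51 43]
(361, 236) 79 ztop 0.010 topmean [0.432 0.002] toprect [433.   1.  24.  22.  46.] all [432.   1.] [23. 25.] [74 73 67]
(214, 292) 3809 ztop 0.045 topmean [0.51  0.318] toprect [505. 318. 138. 139.  55.] all [505. 318.] [138. 139.] [116 111 102]
(326, 267) 101 ztop 0.009 topmean [0.425 0.124] toprect [425. 124.  23.  23.   5.] all [425. 124.] [23. 23.] [74 73 68]
(203, 305) 22 ztop 0.006 topmean [0.524 0.335] toprect [523. 336.  17.   9.  21.] all [523. 336.] [17.  9.] [135 131 122]
```

```bash
cat >> h.py <<'E'
from plant import robot
UP=0.17
def best_yaw(p,yaws):
    q0=robot.sense()["joint_pos"]; b=None
    for y in yaws:
        for s in (0,np.pi,-np.pi):
            try: q=robot.inverse_kinematics(list(p),[np.pi,0,y+s])
            except Exception: q=None
            if q is None: continue
            c=np.abs(np.array(q)-q0).max()
            if b is None or c<b[0]: b=(c,y+s)
    return b[1]
def over(xy,yaws,z=UP):
    y=best_yaw((*xy,z),yaws); robot.goto([*xy,z],[np.pi,0,y]); return y
def st(tag):
    s=robot.sense(); print(tag,"t %.1f"%s["t"],"tcp",np.round(s["tcp_pos"],4),"yaw %.2f"%s["tcp_rot"][2],"open %.3f"%s["opening"],"F %.1f"%s["gripper_force"],"W",np.round(s["wrist_force"],1),"nose",robot.nose_length)
def pick(xy,yaws,z,op,strength=30):
    robot.grip(op); over(xy,yaws); st("above")
    robot.move_straight([*xy,z]); robot.grip(0,strength); st("gripped")
    robot.move_straight([*xy,UP]); st("lifted")
def place(xy,yaws,z,op,contact=None):
    over(xy,yaws); st("above place")
    hit=robot.move_straight([*xy,z],contact_N=contact); st(f"down hit={hit}")
    robot.grip(op); robot.move_straight([*xy,UP],vel=.2); st("released")
E
python3 - <<'E'
from h import *
ALL=np.arange(-1.5,1.6,.25)
st("start")
pick((0.427,-0.118),ALL,0.027,0.6)
a=-0.58  # bowl tangential offset direction, tool yaw = a -> closing radial
d=18e-3*np.array([np.cos(a),np.sin(a)])
place(np.array([0.505,0.318])+d,[a],0.035,0.32)
E
```

```text
start t 0.1 tcp [ 0.2719 -0.6174  0.2415] yaw 0.41 open 1.002 F 0.0 W [-0.4 -0.3 -0.2] nose 0.011
above t 2.5 tcp [ 0.4273 -0.1193  0.1701] yaw 1.89 open 0.599 F 0.0 W [-0.  -0.1 -0.1] nose 0.011
gripped t 4.0 tcp [ 0.4274 -0.1182  0.0276] yaw 1.89 open 0.157 F 29.3 W [-0.8  0.1  6.6] nose 0.011
lifted t 5.1 tcp [ 0.4263 -0.1179  0.1692] yaw 1.89 open 0.158 F 29.2 W [-0.5 -0.3  0.3] nose 0.011
above place t 6.7 tcp [0.5208 0.3062 0.1697] yaw 2.56 open 0.161 F 29.2 W [-0.5 -0.   0.4] nose 0.011
down hit=False t 7.8 tcp [0.5206 0.3087 0.036 ] yaw 2.56 open 0.157 F 29.2 W [ 0.2 -0.2  0.9] nose 0.011
released t 8.9 tcp [0.5196 0.3073 0.1689] yaw 2.56 open 0.315 F 0.0 W [-0.3  0.6 -0.7] nose 0.011
```

Run:
```python
from h import *
ALL=np.arange(-1.5,1.6,.25)
pick((0.5105,0.067),ALL,0.027,0.6)
a=-0.58
d=18e-3*np.array([np.cos(a),np.sin(a)])
place(np.array([0.505,0.318])-d,[a],0.035,0.32)
# probe the shelf with the jaws at button-cell width
robot.grip(.30); over((0.46,0.19),ALL,z=.05)
h=robot.move_straight([0.46,0.19,0.004],vel=.02,contact_N=4); st(f"probe {h}")
robot.move_straight([0.46,0.19,UP])
f=robot.grab_frame("scene"); cv2.imwrite("pics/s1.png",cv2.resize(f["image"][140:310,170:490,::-1],None,fx=2.5,fy=2.5))
```

```text
above t 10.2 tcp [0.5108 0.0689 0.1704] yaw 1.89 open 0.595 F 0.0 W [0.2 1.  0.1] nose 0.011
gripped t 11.7 tcp [0.5109 0.067  0.0277] yaw 1.89 open 0.159 F 29.2 W [ 0.3 -0.1  5.7] nose 0.011
lifted t 12.8 tcp [0.5098 0.0667 0.1691] yaw 1.89 open 0.155 F 29.2 W [ 0.6 -0.3 -0.8] nose 0.011
above place t 13.8 tcp [0.4908 0.3258 0.1693] yaw 2.56 open 0.159 F 29.2 W [-0.4 -0.4 -0.4] nose 0.011
down hit=False t 14.9 tcp [0.4905 0.3284 0.0359] yaw 2.56 open 0.153 F 29.2 W [ 0.7  0.5 -0.3] nose 0.011
released t 16.0 tcp [0.4895 0.327  0.1689] yaw 2.56 open 0.322 F 0.0 W [-0.7  0.5 -0.2] nose 0.011
probe True t 18.7 tcp [0.46  0.19  0.011] yaw 2.64 open 0.301 F 2.6 W [-0.  -0.6  5. ] nose 0.011
```

View pics/s1.png

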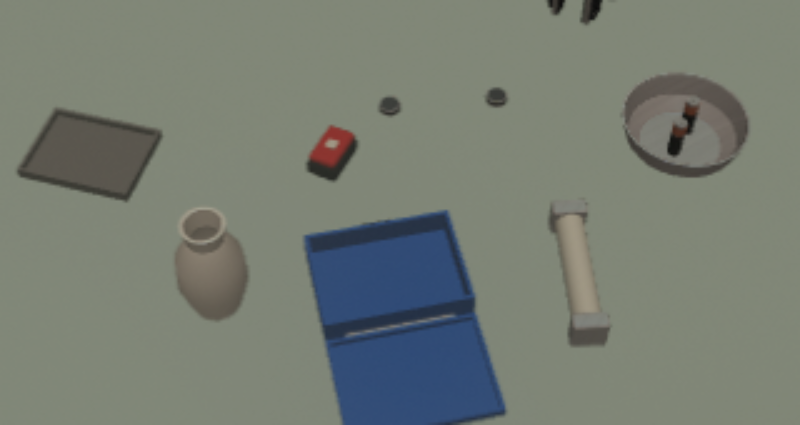

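Both AA cells are standing in the bowl, at (690,115) and (677,137) in the crop. The coins at (390,105) and (497,96) and the light at (332,152) haven't moved. The probe put the fingertips 11 mm ahead of the TCP at coin width.

Run:
```python
from h import *
ALL=np.arange(-1.5,1.6,.25)
ty=np.radians(72); d=27e-3*np.array([np.cos(ty),np.sin(ty)]); T=np.array([0.489,-0.3325])
for xy,s in (((0.428,0.1225),-1),((0.4345,-0.001),1)):
    pick(xy,ALL,0.0125,0.55)
    if robot.sense()["opening"]<.2: print("missed"); break
    place(T+s*d,[ty],0.0175,0.5,contact=6)
over((0.489,-0.25),[0],z=.25)
for n in ("wrist","side"):
    f=robot.grab_frame(n); cv2.imwrite(f"pics/{n}2.png",f["image"][:,:,::-1])
```

```text
above t 20.7 tcp [0.4278 0.1213 0.1701] yaw 2.39 open 0.548 F 0.0 W [ 0.3 -1.3 -0.1] nose 0.011
gripped t 22.3 tcp [0.4285 0.1226 0.0133] yaw 2.39 open 0.258 F 29.1 W [-1.1 -0.8  5.3] nose 0.011
lifted t 23.5 tcp [0.4274 0.1221 0.1692] yaw 2.39 open 0.260 F 29.4 W [-0.2  0.6 -0.1] nose 0.011
above place t 25.2 tcp [ 0.4816 -0.3561  0.1703] yaw 1.26 open 0.265 F 29.4 W [ 0.2  0.4 -0. ] nose 0.011
down hit=True t 26.2 tcp [ 0.4794 -0.3572  0.0174] yaw 1.26 open 0.261 F 29.9 W [-0.5 -0.2  6.2] nose 0.011
released t 27.5 tcp [ 0.4797 -0.358   0.1688] yaw 1.26 open 0.501 F 0.0 W [-1.2 -0.6  1.1] nose 0.011
above t 29.0 tcp [ 0.4353 -0.0024  0.17  ] yaw 1.89 open 0.550 F 0.0 W [-0.   0.5 -0. ] nose 0.011
gripped t 30.6 tcp [ 0.435  -0.0011  0.0132] yaw 1.89 open 0.260 F 29.2 W [-1.1 -1.1  6.3] nose 0.011
lifted t 31.8 tcp [ 0.4338 -0.0012  0.1693] yaw 1.89 open 0.259 F 29.4 W [-0.   0.2 -0.8] nose 0.011
above place t 33.0 tcp [ 0.4979 -0.3041  0.1702] yaw 1.26 open 0.263 F 29.4 W [ 0.3  0.2 -0.7] nose 0.011
down hit=True t 34.0 tcp [ 0.496  -0.3057  0.0173] yaw 1.26 open 0.263 F 29.9 W [-0.4 -0.   5.6] nose 0.011
released t 35.2 tcp [ 0.4964 -0.3067  0.1688] yaw 1.26 open 0.493 F 0.0 W [ 0.3  0.4 -1. ] nose 0.011
```

View pics/wrist2.png

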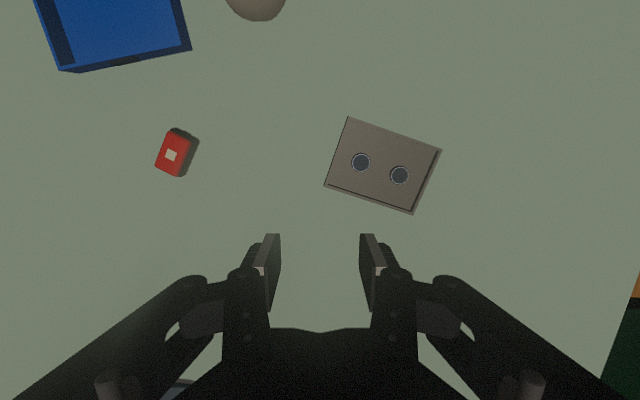

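Wrist view: both button cells lie flat side by side in the tray, at (361,162) and (399,175). The light is untouched at (177,153), so I'll pick that up next.

Run:
```python
from h import *
pick((0.5085,-0.066),[np.radians(-27.5)],0.0165,0.8,strength=35)
if robot.sense()["opening"]>.3:
    place((0.673,-0.012),[np.radians(10)],0.0205,0.6,contact=6)
    over((0.5,-0.05),[0.1],z=.3); robot.sleep(.5)
    ims=[]
    for n in ("scene","wrist"):
        f=robot.grab_frame(n)
        im=f["image"][140:310,170:490] if n=="scene" else f["image"][0:340]
        ims.append(cv2.resize(im,(560,298))); 
        if n=="wrist":
            for u,v,Q,c in clusters(f,.009)[0]: 
                T,t=top(Q); print((u,v),len(Q),round(t,4),np.round(T.mean(0)[:2],3))
    cv2.imwrite("pics/end.png",np.vstack(ims)[:,:,::-1])
```

```text
above t 37.6 tcp [ 0.5089 -0.067   0.1703] yaw -0.48 open 0.805 F 0.0 W [ 0.4 -0.2 -0.5] nose 0.011
gripped t 39.1 tcp [ 0.5091 -0.066   0.0174] yaw -0.48 open 0.408 F 35.5 W [-1.1  0.8  6.3] nose 0.011
lifted t 40.3 tcp [ 0.5077 -0.066   0.1691] yaw -0.48 open 0.409 F 34.9 W [-0.7 -0.  -0.8] nose 0.011
above place t 41.0 tcp [ 0.6718 -0.0122  0.1686] yaw 0.17 open 0.413 F 35.0 W [-0.9 -0.2 -1.6] nose 0.011
down hit=True t 42.0 tcp [ 0.671  -0.0127  0.0212] yaw 0.17 open 0.416 F 35.9 W [-0.6 -0.3  3.6] nose 0.011
released t 43.2 tcp [ 0.6721 -0.0124  0.1686] yaw 0.17 open 0.602 F 0.0 W [-0.5 -0.2 -0.5] nose 0.011
(157, 37) 1994 0.0367 [0.629 0.177]
(300, 51) 1477 0.0315 [ 0.643 -0.013]
(451, 24) 3629 0.1247 [ 0.676 -0.184]
(304, 30) 1379 0.0335 [ 0.67  -0.012]
(43, 133) 5727 0.0457 [0.506 0.33 ]
(63, 125) 374 0.0538 [0.519 0.309]
(501, 185) 922 0.0135 [ 0.492 -0.332]
(484, 180) 216 0.0136 [ 0.497 -0.302]
(513, 194) 215 0.0137 [ 0.48  -0.354]
```

View pics/end.png

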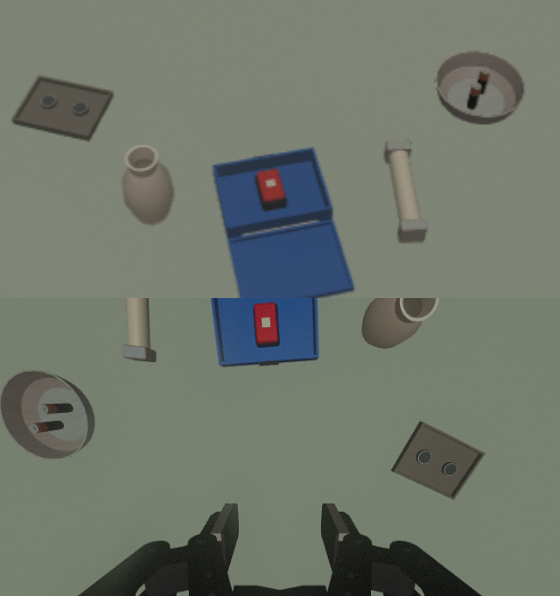

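The picture shows the light lens up in the deep half of the case (270,188), both button cells flat in the tray (48,101) and (80,107), and both AA cells in the bowl (483,80) and (474,97). The vase and lamp are where they were. The measured tops agree: light about 33 mm, coins about 13 mm.

```bash
python3 -c "
from plant import robot
print(robot.close_job())"
```

```text
the job is handed in; nothing more can be done
None
```

The job is handed in at about 45 s of the 115 s allowed; the last pictures show both AA cells in the bowl, both button cells flat and side by side in the tray, the light lens up in the deeper half of the case, and the vase and lamp not visibly moved (the judge's result was not returned).

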